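# Slide the glaze crate up the ramp into its bay and bar it

### The job

Slide the green crate with the glaze jar in it up the plywood ramp, without lifting it, until it drops down behind the dark wooden lip and sits flat in the bay. Then swing the yellow bar fully shut across the ramp behind it. Keep the jar standing in the crate and leave the bowl, the pot and the block where they are.

Things in the scene. Friction and masses are not known exactly. Their poses are not given: they have to be found in the camera images.
- ramp: Fixed plywood ramp. Origin on the table below mid-slope, on its centre line; +x uphill, z up. Slope rises from height 0 at x = -75 mm to 36 mm at x = +75 mm (13.5 deg). Side rails 10 mm thick leave a channel 120 mm wide (y -60 to 60); they stand 14 mm above the slope, 52 mm above the table beside the bay; at the foot they flare to 155 mm (x = -95 mm, 24 mm high)
- lip (a point): Middle of the flat top of the dark wooden lip at the head of the slope, 36 mm above the table, at x = 81 mm, y = 0 in the ramp's frame; the lip is 12 mm thick (x = 75 to 87 mm) and drops 12 mm to the bay floor behind it
- bay (a point): Centre of the bay floor, 24 mm above the table, at x = 151 mm, y = 0 in the ramp's frame: the seated crate's origin lies here, give or take 4 mm along x and 10 mm along y. The floor runs 128 mm along x, from the lip to a dark end wall whose top is 62 mm above the table
- crate: Open green plastic crate, 120 (its x) x 100 (its y) x 60 mm high, walls and floor 5 mm thick, 0.25 to 0.5 kg; origin at the centre of its underside, z up. Starts on the table below the foot of the ramp, +x roughly uphill, up to 35 mm off the centre line and turned by up to 0.25 rad. With the jar it takes some 2 to 5 N to push up the slope
- jar_mid (a point): Centre of the closed glaze jar that stands loose in the crate (54 mm diameter, 60 mm high, 0.18 kg, blue label, white cap); its z axis points up out of the cap
- bar (a joint): Angle of the yellow swing bar (rad): 0 = shut at a stop, lying across the ramp above the lip's downhill edge, red end over the +y rail; 1.57 = pointing downhill beside the -y rail; 2.2 = fully open. Swings level about an upright steel post and stays where left (hinge friction 0.06 N m, no spring). Starts open at 1.6 to 2.0
- bar_hinge (a point): Point on the bar's hinge axis half-way up the bar, 75 mm above the table, at x = 74 mm, y = -86 mm in the ramp's frame. The bar is 12 mm thick, 20 mm tall (65 to 85 mm above the table) and reaches 153 mm from this axis
- bar_tip (a point): End of the bar (red end), half-way up it, 153 mm from the hinge axis
- bowl: Blue plastic bowl, 140 mm wide, 60 mm high; origin at the centre of its underside; leave it alone
- pot: White plastic pot, 90 mm wide, 90 mm high; origin at the centre of its underside; leave it alone
- block: Yellow block, 100 x 60 x 45 mm; origin at the centre of its underside; leave it alone
There are look-alikes about, which are no part of the job. Several things have the shape of the crate; the one meant has the colours described above.

How it is judged:
On the way, in this order (a step that is already met when the one before it is completed fails the run):
1. the crate is on its way up the slope, sliding on it between the rails (angle between crate's own z axis and vertical between 0.15 and 0.35 rad and x of crate in the frame of ramp between -0.06 and 0.07 m and contact force between crate and ramp above 0.5 N), for 0.1 s.
2. the crate has dropped behind the lip and sits flat in the bay, the bar still open (x of crate in the frame of ramp between 0.14 and 0.162 m and z of crate in the frame of ramp below 0.028 m and angle between crate's own z axis and vertical below 0.05 rad and value of joint bar above 0.6 rad), for 0.2 s.
3. the bar is swung shut (value of joint bar below 0.12 rad), for 0.1 s.
At the end, for the whole second after the job is handed in: The crate rests still and flat (0.05 rad) on the bay floor between lip and end wall (origin within 4 mm of floor height, 15 mm of the centre line, 11 mm of the bay centre along the ramp), the bar is shut to within 0.12 rad and the jar stands upright in the crate (0.15 rad) (x of crate in the frame of ramp between 0.14 and 0.162 m and y of crate in the frame of ramp between -0.015 and 0.015 m and z of crate in the frame of ramp below 0.028 m and angle between crate's own z axis and vertical below 0.05 rad and value of joint bar below 0.12 rad and angle between jar_mid's own z axis and vertical below 0.15 rad and horizontal distance between jar_mid and crate below 0.05 m and linear speed of crate below 0.02 m/s); the robot touches nothing.
It fails at once if the crate is lifted off instead of slid (underside more than 70 mm above the table) (height (world z) of crate above 0.07 m).
It fails at once if the jar is tipped over (angle between jar_mid's own z axis and vertical above 0.7 rad).
It fails at once if the bowl, the pot or the block is moved by more than 20 mm (distance of any of bowl, pot, block from where it was at the start of the episode above 0.02 m).
It also fails if it takes over 72 s, if anything falls off the work surface, if the arm or the gripper's body presses on something with over 40 N, if the wrist force passes 120 N, or if a joint passes its speed limit or range.

### The arm

A 6-joint arm with a two-finger parallel gripper is mounted at the origin on the work surface. World frame = base frame: x ahead of the robot, y to its left, z up, the work surface at z = 0. Lengths are in m, angles in rad, forces in N, time in s.
With the tool pointing down it reaches from about 0.375 to 0.925 m from the base axis. Payload 5.7 kg.
Tool frame: the origin (TCP) lies at the very end of the fingers, on their centre line; the grasp point (between the pads) lies arm.grip_depth behind it (arm.grip_depth is the distance from the TCP to the grasp point, in m); z points along the fingers, y is the line along which they close (so a half turn about z gives the same grasp; the last joint's range is limited). The gripper opens to 88 mm and grips with 3 to 60 N. Pads are 20 mm wide; open, the fingers measure 115 mm over their backs; the gripper's body (75 mm by 178 mm) begins 61 mm behind the grasp point.
Start: joints at [1.171, 0.359, 1.51, -0, 1.272, -0.115], TCP at [0.169, 0.576, 0.223] pointing down, gripper open.
Joint ranges: [-2.97, 2.97], [-1.01, 2.36], [0.21, 2.38], [-0.96, 4.11], [0.2, 2.71], [-2.98, 2.98]. Speed limits (rad/s): [2.39, 2.39, 3.14, 3.14, 3.14, 3.14].

### API

Orientations are given as a unit quaternion [x, y, z, w].
In Python, from bench import arm, viewer, job gives the robot as it stands.
- The arm moves only by the tool move_arm, never from a script. Its argument "plan" is a list of rows, each an object with "delta_pos": the shift along the world's x, y, z each as a share of 0.3 m, from -1 to 1, a list of three; "rotation": the turn, a rotation vector about the world's x, y, z each as a share of pi rad, from -1 to 1, a list of three; "hand": the opening, from -1 (shut) to 1 (fully open). In form: [{"delta_pos": [dx, dy, dz], "rotation": [wx, wy, wz], "hand": hand}, ...]. A call has 1 to 20 rows; each row is the pose to reach, as a shift and turn from the pose commanded when the call began, turning the shorter way round; what a row does not reach only later rows make up. A row lasts 1/8 s, in which the tool goes at most 62.5 mm and 10.7 degrees, less where a joint would pass 70% of its speed; a pose out of reach is approached as far as the arm can. A call with a number of a shift or a turn outside -1 to 1 is refused whole. A call with a gripper value outside its range is refused whole. The fingers move at their own pace and stop on an object; "squeeze" is the grip in N (left out, the last holds). Time passes only in rows, so rows that repeat a pose let the fingers close. It gives the time, the measured TCP pose, the force, the opening and the grip force at its end, in the units of the state.
- arm.observe(): the state, without advancing time (a new reading comes with each control period).
- viewer.grab_frame(name): name is "scene" or "top" or "wrist"; returns the picture (384x512x3 uint8, red, green, blue); there is no depth.
- viewer.camera_model(name): a dict with "intrinsics" (3x3 intrinsics, pixels), "camera_from_world" (4x4, takes a point from world to camera coordinates). Camera axes: x right, y down, z forward; pixel columns grow to the right and rows downward; lengths in m; the calibration is good to about 2 mm. The wrist camera is an equidistant fisheye: a pixel r from the principal point sees the ray r / f radians off the axis. A picture is of the moment at which its call begins: read the wrist's pose just before it. camera_model takes no time and is no camera call; for the wrist camera it gives the pose at the moment of the call.
- job.hand_in(): hands the job in; it is judged then, once.
Trained networks look in the newest picture that a camera, given by its name, has taken for a name from the list of things; names that differ only in an ending like _2 or _b are one class to them, and where a whole thing is asked for, a point or a joint stands for the part that bears it (a point fixed in the world has none). Each returns a list of dicts, best first, with "confidence" (0 to 1); they miss things now and then, are a little off and sometimes report something else, mostly with a low value. They report only what shows in the picture. A call takes as long as a camera call. They do not tell look-alikes from the thing itself.
- viewer.search_frame(query, camera): "pixel" ([row, column] in pixels, amid what is visible of it).
The state is a dict: "t": time; "q": joint angles; "joint_vel": joint speeds; "tau": joint torques, N m; "tcp_pos": TCP position; "tool_rot": TCP orientation; "ft_force": force on the tool from outside, world axes, zero at the start; "moment": the same for the moment, N m; "width": finger opening in m; "finger_force": force on a finger pad.
Only numpy, scipy, OpenCV 4.12 (cv2) and the standard library are available. Lean on these libraries where they do the work, as an engineer would, in place of code of your own. Each camera call takes 0.05 s, during which the arm holds its last target. There are 200 camera calls.

## Working session

There is one attempt and no reset: what is moved stays moved. The work goes in short steps, Python scripts to look and compute and a tool call to move; the robot and the scene stay as the last step left them, time stands still between calls to the robot, and variables do not carry over. Pictures are saved under pics/ and viewed, at most 10 in all, crops included, and the job is handed in when it is done.

Besides the shell and the picture viewer there is one more tool, called after ">>>" by a JSON object that holds its "method" and its "body". move_arm: Moves the arm, as the interface text tells. Its arguments: {"type":"object","properties":{"plan":{"type":"array","items":{"type":"object","properties":{"delta_pos":{"type":"array","items":{"type":"number"}},"rotation":{"type":"array","items":{"type":"number"}},"hand":{"type":"number"}}}},"squeeze":{"type":"number"}},"required":["plan"]}

```bash
mkdir -p pics; cat > h.py <<'E'
import numpy as np, cv2
from bench import arm, viewer, job
def cam(n):
    m=viewer.camera_model(n); return np.array(m["intrinsics"]),np.array(m["camera_from_world"])
def unproj(n,px,z):
    """pixel [row,col] -> world point at height z (pinhole)"""
    K,T=cam(n); d=np.linalg.inv(K)@[px[1],px[0],1]; R=T[:3,:3]; c=-R.T@T[:3,3]; d=R.T@d
    return c+d*(z-c[2])/d[2]
def proj(n,p):
    K,T=cam(n); q=T[:3,:3]@np.asarray(p)+T[:3,3]; q=K@q; return q[1]/q[2],q[0]/q[2]
E
python3 - <<'E'
from h import *
for n in ("top","scene"):
    im=viewer.grab_frame(n); cv2.imwrite(f"pics/{n}0.png",cv2.resize(im[:,:,::-1],(800,600)))
    for q in ("crate","ramp","lip","bay","bar","bar_tip","bar_hinge","jar_mid","bowl","pot","block"):
        r=viewer.search_frame(q,n)
        print(n,q,[(np.round(d["pixel"]).tolist(),round(d["confidence"],2),np.round(unproj(n,d["pixel"],.03)[:2],3).tolist()) for d in r[:4]])
s=arm.observe(); print(s["t"],arm.grip_depth,s["tool_rot"],s["tcp_pos"])
E
```

```text
top crate [([288.0, 363.0], 0.95, [0.238, -0.333]), ([106.0, 335.0], 0.76, [0.773, -0.252]), ([166.0, 319.0], 0.75, [0.586, -0.205]), ([230.0, 326.0], 0.64, [0.397, -0.225])]
top ramp [([172.0, 225.0], 0.69, [0.559, 0.073]), ([166.0, 321.0], 0.39, [0.587, -0.211])]
top lip [([175.0, 226.0], 0.72, [0.55, 0.068])]
top bay [([171.0, 226.0], 0.96, [0.563, 0.071])]
top bar [([136.0, 242.0], 0.83, [0.67, 0.024])]
top bar_tip [([138.0, 242.0], 0.81, [0.663, 0.025])]
top bar_hinge [([139.0, 245.0], 0.56, [0.662, 0.018])]
top jar_mid [([140.0, 241.0], 0.46, [0.659, 0.029])]
top bowl [([114.0, 201.0], 0.72, [0.735, 0.152])]
top pot [([167.0, 131.0], 0.93, [0.566, 0.348])]
top block [([230.0, 225.0], 0.74, [0.389, 0.066])]
scene crate [([190.0, 201.0], 0.89, [0.585, -0.172]), ([192.0, 130.0], 0.86, [0.763, -0.255]), ([155.0, 173.0], 0.75, [0.59, -0.403]), ([165.0, 253.0], 0.73, [0.388, -0.224])]
scene ramp [([244.0, 258.0], 0.73, [0.553, 0.097])]
scene lip [([246.0, 262.0], 0.56, [0.547, 0.106])]
scene bay [([247.0, 259.0], 0.72, [0.555, 0.107])]
scene bar [([226.0, 204.0], 0.81, [0.638, -0.021])]
scene bar_tip [([226.0, 208.0], 0.78, [0.629, -0.018])]
scene bar_hinge [([224.0, 206.0], 0.82, [0.632, -0.027])]
scene jar_mid [([182.0, 202.0], 0.72, [0.566, -0.21])]
scene bowl [([281.0, 193.0], 0.76, [0.726, 0.131]), ([190.0, 202.0], 0.48, [0.581, -0.171]), ([244.0, 262.0], 0.17, [0.545, 0.103])]
scene pot [([309.0, 319.0], 0.64, [0.539, 0.31])]
scene block [([219.0, 310.0], 0.56, [0.393, 0.079])]
1.2 0.0187 [ 1.41900956e-01  9.89880859e-01 -5.38436083e-05 -1.71545577e-05] [0.16855927 0.57580099 0.22261504]
```

View pics/top0.png

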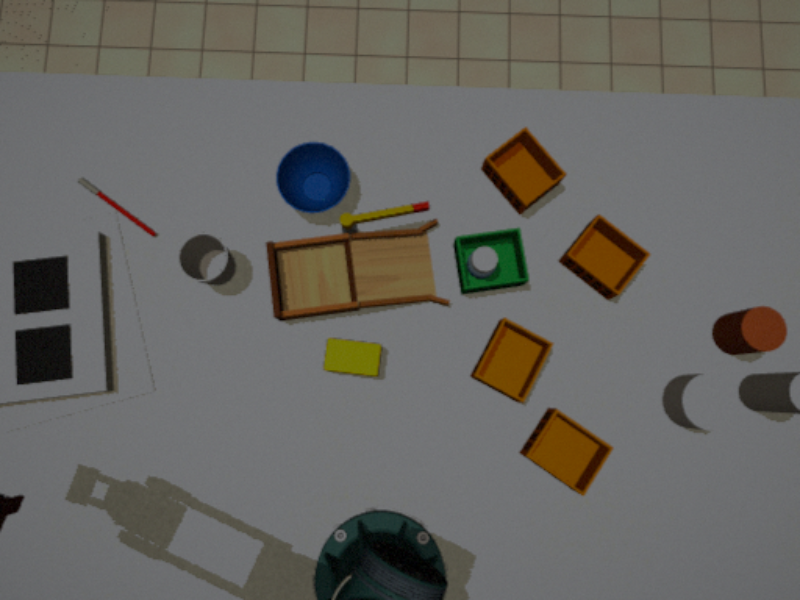

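View pics/scene0.png

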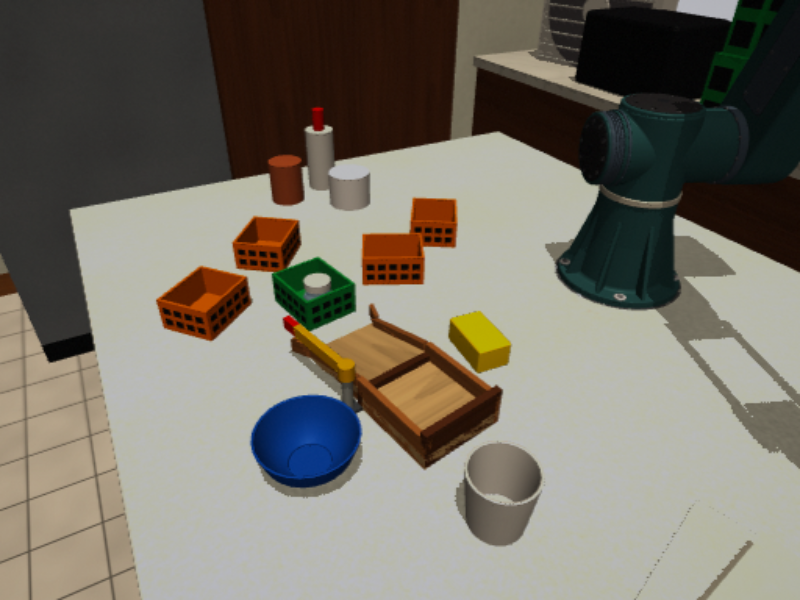

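The top view shows the green crate with its jar at about (491,261) in the 800x600 picture. The ramp is at 268–448, with uphill to the left, and the bar is open at (347,220)–(428,206). Next I'll measure the poses.

```bash
python3 - <<'E'
from h import *
im=viewer.grab_frame("top"); c=im[125:215,160:345]; cv2.imwrite("pics/crop.png",cv2.resize(c[:,:,::-1],None,fx=4.3,fy=4.3,interpolation=cv2.INTER_CUBIC))
hsv=cv2.cvtColor(im,cv2.COLOR_RGB2HSV)
m=cv2.inRange(hsv,(45,120,30),(80,255,255)); m[:, :280]=0
cn=max(cv2.findContours(m,cv2.RETR_EXTERNAL,cv2.CHAIN_APPROX_NONE)[0],key=cv2.contourArea)
w=np.array([unproj("top",(p[0][1],p[0][0]),.06)[:2] for p in cn],np.float32)
print(cv2.minAreaRect(w), cv2.boxPoints(cv2.minAreaRect(w)).round(3).tolist())
K,T=cam("top"); print("cam",-T[:3,:3].T@T[:3,3])
E
```

```text
((0.5795159339904785, -0.18424853682518005), (0.1014496386051178, 0.12471022456884384), 10.018763542175293) [[0.5189999938011169, -0.13199999928474426], [0.5400000214576721, -0.2540000081062317], [0.6399999856948853, -0.2370000034570694], [0.6190000176429749, -0.11400000005960464]]
cam [ 0.33458288 -0.01923147  1.1453797 ]
```

View pics/crop.png

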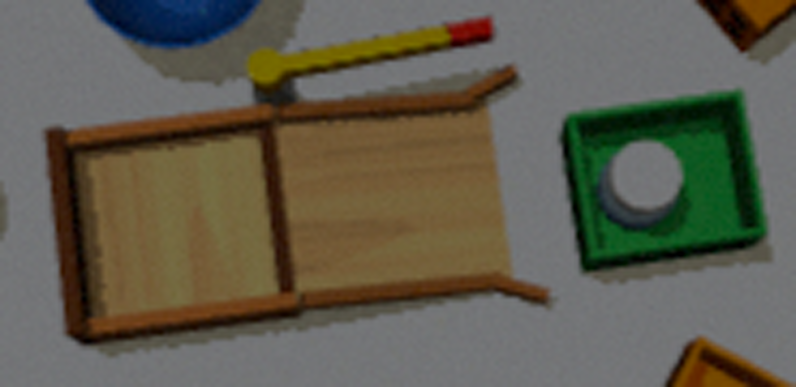

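```bash
cat >> h.py <<'E'
RAMP=None
E
python3 - <<'E'
from h import *
from scipy.optimize import least_squares
P=np.array([[74,-86,85],[-95,-82,24],[-95,82,24],[-75,-60,0],[-75,60,0],[81,-60,36],[81,60,36]])/1e3
u=np.array([[268,68],[515,70],[548,297],[488,108],[511,272],[271,122],[287,294]])/4.3+[160,125]
def tw(v,p): 
    c,s=np.cos(v[2]),np.sin(v[2]); return np.array([v[0]+c*p[0]-s*p[1],v[1]+s*p[0]+c*p[1],p[2]])
def f(v): return np.concatenate([np.array(proj("top",tw(v,p)))[::-1]-q for p,q in zip(P,u)])
r=least_squares(f,[.56,.05,1.5],loss="soft_l1"); v=r.x
print("ramp",v.round(4),r.fun.reshape(-1,2).round(2).tolist())
tip=unproj("top",(125+28/4.3,160+492/4.3),.085)
def tr(p):
    d=np.array(p[:2])-v[:2]; c,s=np.cos(v[2]),np.sin(v[2]); return np.array([c*d[0]+s*d[1],-s*d[0]+c*d[1]])
print("bar tip ramp",tr(tip).round(3),"hinge w",tw(v,P[0]).round(3))
print("crate ramp",tr([.5795,-.1842]).round(3),"yaw rel",np.pi/2+np.radians(10.02)-v[2])
for p in [(-.22,0),(-.075,0),(.081,0),(.151,0)]: print(p,tw(v,(*p,0)).round(3))
jar=unproj("top",(125+175/4.3,160+646/4.3),.065); print("jar",tr(jar))
E
```

```text
ramp [ 0.5662 -0.007   1.7271] [[-0.21, -0.69], [0.19, -0.86], [0.01, 0.05], [0.41, 0.24], [0.34, 0.64], [-0.93, 0.21], [0.02, 0.19]]
bar tip ramp [-0.076 -0.093] hinge w [0.64  0.08  0.085]
crate ramp [-0.177  0.014] yaw rel 0.0185693437732124
(-0.22, 0) [ 0.6   -0.224  0.   ]
(-0.075, 0) [ 0.578 -0.081  0.   ]
(0.081, 0) [0.554 0.073 0.   ]
(0.151, 0) [0.543 0.142 0.   ]
jar [-0.16674502  0.01410226]
```

>>> {"method": "move_arm", "body": {"plan": [{"delta_pos": [1, -1, 0], "rotation": [0, 0, -0.36], "hand": -1}, {"delta_pos": [1, -1, 0], "rotation": [0, 0, -0.36], "hand": -1}, {"delta_pos": [1, -1, 0], "rotation": [0, 0, -0.36], "hand": -1}, {"delta_pos": [1, -1, 0], "rotation": [0, 0, -0.36], "hand": -1}, {"delta_pos": [1, -1, 0], "rotation": [0, 0, -0.36], "hand": -1}, {"delta_pos": [1, -1, 0], "rotation": [0, 0, -0.36], "hand": -1}, {"delta_pos": [1, -1, 0], "rotation": [0, 0, -0.36], "hand": -1}, {"delta_pos": [1, -1, 0], "rotation": [0, 0, -0.36], "hand": -1}, {"delta_pos": [1, -1, 0], "rotation": [0, 0, -0.36], "hand": -1}, {"delta_pos": [1, -1, 0], "rotation": [0, 0, -0.36], "hand": -1}]}}

```text
t: 2.5
tcp_pos: [0.4675, 0.2767, 0.2226]
tool_rot: [0.65, 0.76, -0.0, -0.0]
ft_force: [0.3, -0.2, -0.1]
width: 0.0004
finger_force: 0.0
```

>>> {"method": "move_arm", "body": {"plan": [{"delta_pos": [0.12, -1, 0], "hand": -1}, {"delta_pos": [0.12, -1, 0], "hand": -1}, {"delta_pos": [0.12, -1, 0], "hand": -1}, {"delta_pos": [0.12, -1, 0], "hand": -1}, {"delta_pos": [0.12, -1, 0], "hand": -1}, {"delta_pos": [0.12, -1, 0], "hand": -1}]}}

```text
validation failed for argument at $.pl...
```

>>> {"method": "move_arm", "body": {"plan": [{"delta_pos": [0.12, -1, 0], "rotation": [0, 0, 0], "hand": -1}, {"delta_pos": [0.12, -1, 0], "rotation": [0, 0, 0], "hand": -1}, {"delta_pos": [0.12, -1, 0], "rotation": [0, 0, 0], "hand": -1}, {"delta_pos": [0.12, -1, 0], "rotation": [0, 0, 0], "hand": -1}, {"delta_pos": [0.12, -1, 0], "rotation": [0, 0, 0], "hand": -1}, {"delta_pos": [0.12, -1, 0], "rotation": [0, 0, 0], "hand": -1}]}}

```text
t: 3.25
tcp_pos: [0.505, -0.0261, 0.2228]
tool_rot: [0.651, 0.759, -0.0, 0.001]
ft_force: [-0.0, 0.2, -0.2]
width: 0.0006
finger_force: 0.0
```

>>> {"method": "move_arm", "body": {"plan": [{"delta_pos": [0, -0.57, -0.3], "rotation": [0, 0, 0], "hand": -1}, {"delta_pos": [0, -0.57, -0.3], "rotation": [0, 0, 0], "hand": -1}, {"delta_pos": [0, -0.57, -0.3], "rotation": [0, 0, 0], "hand": -1}, {"delta_pos": [0, -0.57, -0.3], "rotation": [0, 0, 0], "hand": -1}, {"delta_pos": [0, -0.57, -0.3], "rotation": [0, 0, 0], "hand": -1}]}}

```text
t: 3.88
tcp_pos: [0.5046, -0.1934, 0.1325]
tool_rot: [0.65, 0.76, 0.0, -0.001]
ft_force: [-0.8, 1.1, 0.3]
width: 0.0005
finger_force: 0.0
```

```bash
python3 - <<'E'
from h import *
print(arm.observe()["tcp_pos"])
im=viewer.grab_frame("top"); cv2.imwrite("pics/t2.png",cv2.resize(im[110:230,250:380,::-1],None,fx=4.3,fy=4.3))
E
```

```text
[ 0.50460376 -0.19338134  0.13250533]
```

View pics/t2.png

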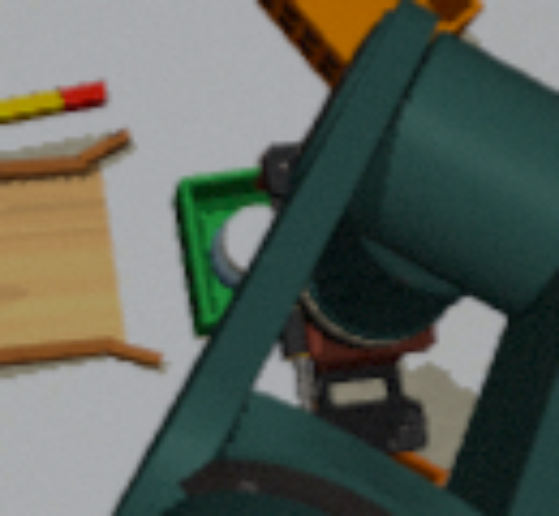

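>>> {"method": "move_arm", "body": {"plan": [{"delta_pos": [0, 0, -0.18], "rotation": [0, 0, 0], "hand": -1}, {"delta_pos": [0, 0, -0.36], "rotation": [0, 0, 0], "hand": -1}, {"delta_pos": [0, 0, -0.36], "rotation": [0, 0, 0], "hand": -1}, {"delta_pos": [0.02, 0.003, -0.36], "rotation": [0, 0, 0], "hand": -1}, {"delta_pos": [0.035, 0.006, -0.36], "rotation": [0, 0, 0], "hand": -1}, {"delta_pos": [0.045, 0.007, -0.36], "rotation": [0, 0, 0], "hand": -1}, {"delta_pos": [0.055, 0.009, -0.36], "rotation": [0, 0, 0], "hand": -1}, {"delta_pos": [0.065, 0.01, -0.36], "rotation": [0, 0, 0], "hand": -1}, {"delta_pos": [0.075, 0.012, -0.36], "rotation": [0, 0, 0], "hand": -1}, {"delta_pos": [0.087, 0.014, -0.36], "rotation": [0, 0, 0], "hand": -1}, {"delta_pos": [0.087, 0.014, -0.36], "rotation": [0, 0, 0], "hand": -1}]}}

```text
t: 5.3
tcp_pos: [0.5313, -0.191, 0.0245]
tool_rot: [0.65, 0.76, 0.0, 0.0]
ft_force: [-0.4, 0.4, 0.7]
width: 0.0005
finger_force: 0.5
```

```bash
cat >> h.py <<'E'
V=np.array([.5662,-.007,1.7271]); C,S=np.cos(V[2]),np.sin(V[2])
def tr(p): d=np.array(p[:2])-V[:2]; return np.array([C*d[0]+S*d[1],-S*d[0]+C*d[1]])
def tw(X,Y): return np.array([V[0]+C*X-S*Y,V[1]+S*X+C*Y])
E
python3 - <<'E'
from h import *
p=arm.observe()["tcp_pos"]; print(p,tr(p))
im=viewer.grab_frame("scene"); cv2.imwrite("pics/s2.png",cv2.resize(im[120:290,130:340,::-1],None,fx=3.5,fy=3.5))
E
```

```text
[ 0.53127526 -0.19097728  0.02450665] [-0.17629783  0.06313837]
```

View pics/s2.png

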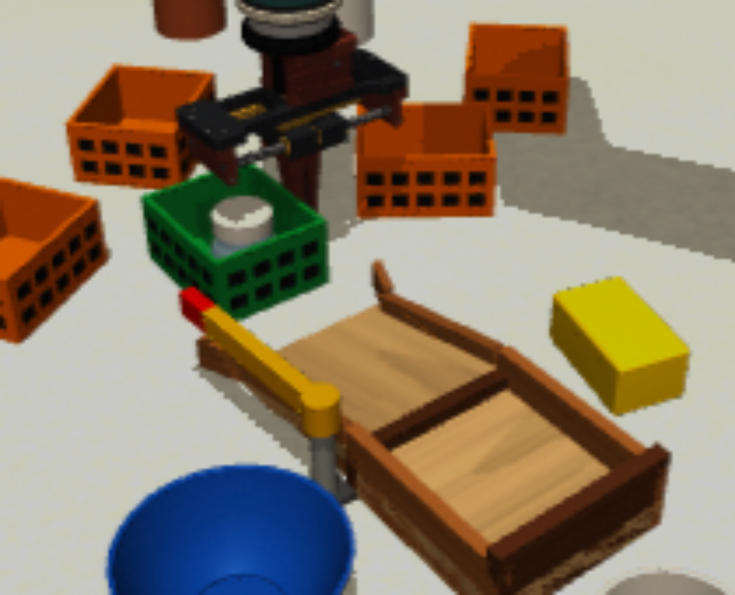

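>>> {"method": "move_arm", "body": {"plan": [{"delta_pos": [-0.04, -0.006, 0], "rotation": [0, 0, 0], "hand": -1}, {"delta_pos": [-0.04, -0.006, 0.2], "rotation": [0, 0, 0], "hand": -1}, {"delta_pos": [-0.04, -0.006, 0.36], "rotation": [0, 0, 0], "hand": -0.1}, {"delta_pos": [-0.04, -0.006, 0.36], "rotation": [0, 0, 0], "hand": -0.1}, {"delta_pos": [0.1, -0.253, 0.36], "rotation": [0, 0, 0], "hand": -0.1}, {"delta_pos": [0.253, -0.253, 0.36], "rotation": [0, 0, 0], "hand": -0.1}, {"delta_pos": [0.253, -0.253, 0.36], "rotation": [0, 0, 0], "hand": -0.1}, {"delta_pos": [0.253, -0.253, 0.36], "rotation": [0, 0, 0], "hand": -0.1}]}}

```text
t: 6.35
tcp_pos: [0.6049, -0.2661, 0.1307]
tool_rot: [0.65, 0.76, -0.0, -0.002]
ft_force: [-0.1, 0.7, 0.3]
width: 0.0394
finger_force: 0.0
```

```bash
python3 - <<'E'
from h import *
s=arm.observe(); p=s["tcp_pos"]; print(s["t"],p,tr(p))
im=viewer.grab_frame("top")
a=im[110:230,250:380,::-1]; b=viewer.grab_frame("wrist")[:,:,::-1]
a=cv2.resize(a,(416,384)); cv2.imwrite("pics/t3.png",cv2.resize(np.hstack([a,b]),(800,331)))
hsv=cv2.cvtColor(im,cv2.COLOR_RGB2HSV)
m=cv2.inRange(hsv,(45,120,30),(80,255,255)); m[:, :280]=0
cn=max(cv2.findContours(m,cv2.RETR_EXTERNAL,cv2.CHAIN_APPROX_NONE)[0],key=cv2.contourArea)
w=np.array([tr(unproj("top",(p[0][1],p[0][0]),.06)) for p in cn],np.float32)
print(cv2.minAreaRect(w), cv2.boxPoints(cv2.minAreaRect(w)).round(3).tolist())
E
```

```text
6.35 [ 0.60487895 -0.2661171   0.13067866] [-0.26197939  0.00212882]
((-0.1779201328754425, 0.005058780312538147), (0.1064072772860527, 0.12432646006345749), 89.80350494384766) [[-0.23999999463558197, -0.04800000041723251], [-0.11599999666213989, -0.04800000041723251], [-0.11599999666213989, 0.057999998331069946], [-0.23999999463558197, 0.057999998331069946]]
```

View pics/t3.png

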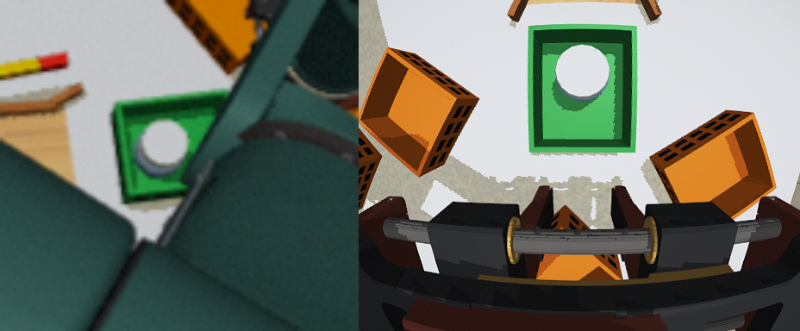

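The crate is now on the centre line and aligned; in the wrist view its middle is at about column 583, with the fingers at 540 and 625. I'll tilt the tool 17° so the fingertips lead and push low, then lower it behind the crate.

>>> {"method": "move_arm", "body": {"plan": [{"delta_pos": [0, 0, 0], "rotation": [0.0933, 0.0147, 0], "hand": -0.1}, {"delta_pos": [0, 0, 0], "rotation": [0.0933, 0.0147, 0], "hand": -0.1}, {"delta_pos": [0, 0, -0.1], "rotation": [0.0933, 0.0147, 0], "hand": -0.1}, {"delta_pos": [0, 0, -0.22], "rotation": [0.0933, 0.0147, 0], "hand": -0.1}, {"delta_pos": [0, 0, -0.335], "rotation": [0.0933, 0.0147, 0], "hand": -0.1}, {"delta_pos": [0, 0, -0.335], "rotation": [0.0933, 0.0147, 0], "hand": -0.1}]}}

```text
t: 7.2
tcp_pos: [0.6035, -0.2648, 0.0298]
tool_rot: [0.643, 0.751, 0.096, -0.116]
ft_force: [-0.6, 0.8, 0.7]
width: 0.0394
finger_force: 0.0
```

```bash
python3 - <<'E'
from h import *
from scipy.spatial.transform import Rotation as R
s=arm.observe(); p=s["tcp_pos"]; print(s["t"],p,tr(p),s["ft_force"],R.from_quat(s["tool_rot"]).as_matrix().round(3).tolist())
b=viewer.grab_frame("scene"); cv2.imwrite("pics/s4.png",cv2.resize(b[110:280,110:340,::-1],None,fx=3.4,fy=3.4))
E
```

```text
7.2 [ 0.60350743 -0.2647557   0.02981019] [-0.26042108  0.00327169] [-0.56810166  0.81235372  0.72608776] [[-0.146, 0.988, -0.051], [0.944, 0.155, 0.292], [0.297, -0.005, -0.955]]
```

View pics/s4.png

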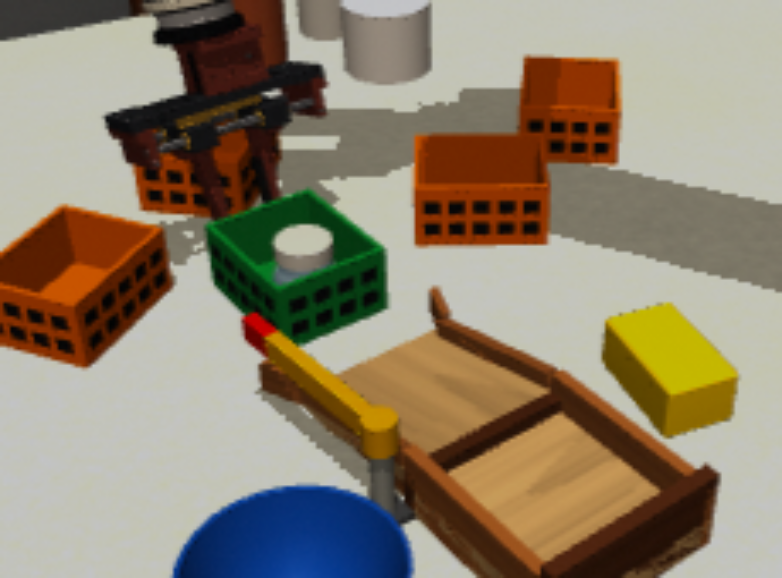

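>>> {"method": "move_arm", "body": {"plan": [{"delta_pos": [-0.002, 0.016, 0], "rotation": [0, 0, 0], "hand": -0.1}, {"delta_pos": [-0.003, 0.033, 0], "rotation": [0, 0, 0], "hand": -0.1}, {"delta_pos": [-0.005, 0.049, 0], "rotation": [0, 0, 0], "hand": -0.1}, {"delta_pos": [-0.006, 0.066, 0], "rotation": [0, 0, 0], "hand": -0.1}, {"delta_pos": [-0.008, 0.082, 0], "rotation": [0, 0, 0], "hand": -0.1}, {"delta_pos": [-0.01, 0.099, 0], "rotation": [0, 0, 0], "hand": -0.1}, {"delta_pos": [-0.011, 0.115, 0], "rotation": [0, 0, 0], "hand": -0.1}, {"delta_pos": [-0.013, 0.132, 0], "rotation": [0, 0, 0], "hand": -0.1}, {"delta_pos": [-0.014, 0.148, 0], "rotation": [0, 0, 0], "hand": -0.1}, {"delta_pos": [-0.016, 0.165, 0], "rotation": [0, 0, 0], "hand": -0.1}, {"delta_pos": [-0.019, 0.181, 0], "rotation": [0, 0, 0], "hand": -0.1}, {"delta_pos": [-0.021, 0.198, 0], "rotation": [0, 0, 0], "hand": -0.1}, {"delta_pos": [-0.024, 0.214, 0], "rotation": [0, 0, 0], "hand": -0.1}, {"delta_pos": [-0.026, 0.23, 0], "rotation": [0, 0, 0], "hand": -0.1}, {"delta_pos": [-0.029, 0.247, 0], "rotation": [0, 0, 0], "hand": -0.1}, {"delta_pos": [-0.032, 0.263, 0], "rotation": [0, 0, 0], "hand": -0.1}, {"delta_pos": [-0.034, 0.28, 0], "rotation": [0, 0, 0], "hand": -0.1}, {"delta_pos": [-0.037, 0.296, 0], "rotation": [0, 0, 0], "hand": -0.1}, {"delta_pos": [-0.039, 0.313, 0], "rotation": [0, 0, 0], "hand": -0.1}, {"delta_pos": [-0.042, 0.329, 0], "rotation": [0, 0, 0], "hand": -0.1}]}}

```text
t: 9.75
tcp_pos: [0.5938, -0.1677, 0.032]
tool_rot: [0.643, 0.751, 0.096, -0.113]
ft_force: [0.8, -3.8, -0.9]
width: 0.0394
finger_force: 1.6
```

```bash
cat > st.py <<'E'
from h import *
s=arm.observe(); p=s["tcp_pos"]; f=s["ft_force"]; print(s["t"],p,"ramp",tr(p).round(4),"F",f.round(1))
im=viewer.grab_frame("top"); hsv=cv2.cvtColor(im,cv2.COLOR_RGB2HSV)
m=cv2.inRange(hsv,(45,120,30),(80,255,255)); m[:, :150]=0;m[:100]=0;m[240:]=0
cn=max(cv2.findContours(m,cv2.RETR_EXTERNAL,cv2.CHAIN_APPROX_NONE)[0],key=cv2.contourArea)
w=np.array([tr(unproj("top",(p[0][1],p[0][0]),.08)) for p in cn],np.float32)
print(cv2.boxPoints(cv2.minAreaRect(w)).round(3).tolist(),w.max(0))
E
python3 st.py
```

```text
9.75 [ 0.59381224 -0.16770269  0.03202388] ramp [-0.163  -0.0023] F [ 0.8 -3.8 -0.9]
[[-0.2939999997615814, -0.07800000160932541], [-0.29100000858306885, -0.07800000160932541], [-0.28999999165534973, -0.0729999989271164], [-0.2930000126361847, -0.07199999690055847]] [-0.28978345 -0.07252699]
```

>>> {"method": "move_arm", "body": {"plan": [{"delta_pos": [-0.002, 0.015, 0], "rotation": [0, 0, 0], "hand": -0.1}, {"delta_pos": [-0.005, 0.03, 0], "rotation": [0, 0, 0], "hand": -0.1}, {"delta_pos": [-0.007, 0.044, 0], "rotation": [0, 0, 0], "hand": -0.1}, {"delta_pos": [-0.009, 0.059, 0], "rotation": [0, 0, 0], "hand": -0.1}, {"delta_pos": [-0.012, 0.074, 0], "rotation": [0, 0, 0], "hand": -0.1}, {"delta_pos": [-0.014, 0.089, 0], "rotation": [0, 0, 0], "hand": -0.1}, {"delta_pos": [-0.016, 0.104, 0], "rotation": [0, 0, 0], "hand": -0.1}, {"delta_pos": [-0.019, 0.119, 0], "rotation": [0, 0, 0], "hand": -0.1}, {"delta_pos": [-0.021, 0.133, 0], "rotation": [0, 0, 0], "hand": -0.1}, {"delta_pos": [-0.023, 0.148, 0], "rotation": [0, 0, 0], "hand": -0.1}, {"delta_pos": [-0.026, 0.163, 0], "rotation": [0, 0, 0], "hand": -0.1}, {"delta_pos": [-0.028, 0.178, 0], "rotation": [0, 0, 0], "hand": -0.1}, {"delta_pos": [-0.03, 0.193, 0], "rotation": [0, 0, 0], "hand": -0.1}, {"delta_pos": [-0.033, 0.207, 0], "rotation": [0, 0, 0], "hand": -0.1}, {"delta_pos": [-0.035, 0.222, 0], "rotation": [0, 0, 0], "hand": -0.1}, {"delta_pos": [-0.037, 0.237, 0.002], "rotation": [0, 0, 0], "hand": -0.1}, {"delta_pos": [-0.04, 0.252, 0.004], "rotation": [0, 0, 0], "hand": -0.1}, {"delta_pos": [-0.042, 0.267, 0.006], "rotation": [0, 0, 0], "hand": -0.1}, {"delta_pos": [-0.044, 0.282, 0.008], "rotation": [0, 0, 0], "hand": -0.1}, {"delta_pos": [-0.047, 0.296, 0.01], "rotation": [0, 0, 0], "hand": -0.1}]}}

```text
t: 12.3
tcp_pos: [0.5808, -0.0799, 0.0357]
tool_rot: [0.643, 0.751, 0.096, -0.111]
ft_force: [1.0, -5.7, 1.7]
width: 0.0392
finger_force: 2.4
```

```bash
python3 - <<'E'
from h import *
s=arm.observe(); p=s["tcp_pos"]; print(s["t"],p,tr(p),s["ft_force"])
b=viewer.grab_frame("scene")[110:280,110:340,::-1]; c=viewer.grab_frame("wrist")[:,:,::-1]
b=cv2.resize(b,(520,384)); cv2.imwrite("pics/s5.png",cv2.resize(np.hstack([b,c]),(800,298)))
E
```

```text
12.3 [ 0.58078589 -0.07985325  0.03572841] [-0.07423568 -0.00306716] [ 0.95405668 -5.67744845  1.72632617]
```

View pics/s5.png

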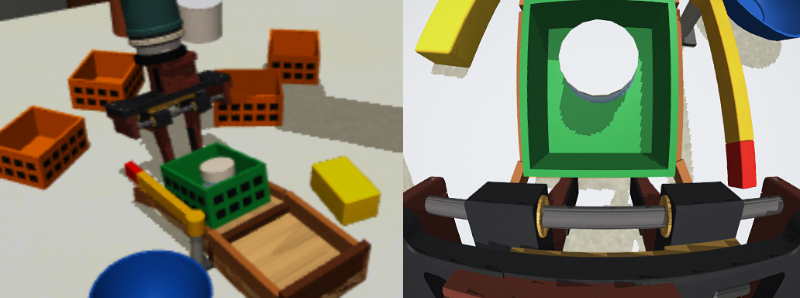

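>>> {"method": "move_arm", "body": {"plan": [{"delta_pos": [-0.002, 0.013, 0], "rotation": [0, 0, 0], "hand": -0.1}, {"delta_pos": [-0.004, 0.026, 0], "rotation": [0, 0, 0], "hand": -0.1}, {"delta_pos": [-0.006, 0.04, 0], "rotation": [0, 0, 0], "hand": -0.1}, {"delta_pos": [-0.008, 0.053, 0.001], "rotation": [0, 0, 0], "hand": -0.1}, {"delta_pos": [-0.01, 0.066, 0.002], "rotation": [0, 0, 0], "hand": -0.1}, {"delta_pos": [-0.012, 0.079, 0.004], "rotation": [0, 0, 0], "hand": -0.1}, {"delta_pos": [-0.014, 0.092, 0.007], "rotation": [0, 0, 0], "hand": -0.1}, {"delta_pos": [-0.017, 0.105, 0.01], "rotation": [0, 0, 0], "hand": -0.1}, {"delta_pos": [-0.019, 0.119, 0.013], "rotation": [0, 0, 0], "hand": -0.1}, {"delta_pos": [-0.021, 0.132, 0.017], "rotation": [0, 0, 0], "hand": -0.1}, {"delta_pos": [-0.023, 0.145, 0.021], "rotation": [0, 0, 0], "hand": -0.1}, {"delta_pos": [-0.025, 0.158, 0.025], "rotation": [0, 0, 0], "hand": -0.1}, {"delta_pos": [-0.027, 0.171, 0.029], "rotation": [0, 0, 0], "hand": -0.1}, {"delta_pos": [-0.029, 0.184, 0.033], "rotation": [0, 0, 0], "hand": -0.1}, {"delta_pos": [-0.031, 0.198, 0.038], "rotation": [0, 0, 0], "hand": -0.1}, {"delta_pos": [-0.033, 0.211, 0.043], "rotation": [0, 0, 0], "hand": -0.1}, {"delta_pos": [-0.035, 0.224, 0.048], "rotation": [0, 0, 0], "hand": -0.1}, {"delta_pos": [-0.037, 0.237, 0.053], "rotation": [0, 0, 0], "hand": -0.1}, {"delta_pos": [-0.039, 0.25, 0.058], "rotation": [0, 0, 0], "hand": -0.1}, {"delta_pos": [-0.041, 0.263, 0.063], "rotation": [0, 0, 0], "hand": -0.1}]}}

```text
t: 14.9
tcp_pos: [0.5676, -0.0001, 0.0543]
tool_rot: [0.643, 0.751, 0.096, -0.113]
ft_force: [0.9, -1.8, 0.4]
width: 0.0392
finger_force: 0.7
```

>>> {"method": "move_arm", "body": {"plan": [{"delta_pos": [-0.002, 0.01, 0.006], "rotation": [0, 0, 0], "hand": -0.1}, {"delta_pos": [-0.003, 0.02, 0.012], "rotation": [0, 0, 0], "hand": -0.1}, {"delta_pos": [-0.005, 0.03, 0.018], "rotation": [0, 0, 0], "hand": -0.1}, {"delta_pos": [-0.006, 0.04, 0.024], "rotation": [0, 0, 0], "hand": -0.1}, {"delta_pos": [-0.008, 0.049, 0.026], "rotation": [0, 0, 0], "hand": -0.1}, {"delta_pos": [-0.009, 0.059, 0.026], "rotation": [0, 0, 0], "hand": -0.1}, {"delta_pos": [-0.011, 0.069, 0.026], "rotation": [0, 0, 0], "hand": -0.1}, {"delta_pos": [-0.012, 0.079, 0.026], "rotation": [0, 0, 0], "hand": -0.1}, {"delta_pos": [-0.014, 0.089, 0.024], "rotation": [0, 0, 0], "hand": -0.1}, {"delta_pos": [-0.016, 0.099, 0.022], "rotation": [0, 0, 0], "hand": -0.1}, {"delta_pos": [-0.017, 0.109, 0.02], "rotation": [0, 0, 0], "hand": -0.1}, {"delta_pos": [-0.019, 0.119, 0.018], "rotation": [0, 0, 0], "hand": -0.1}, {"delta_pos": [-0.02, 0.128, 0.016], "rotation": [0, 0, 0], "hand": -0.1}, {"delta_pos": [-0.022, 0.138, 0.014], "rotation": [0, 0, 0], "hand": -0.1}, {"delta_pos": [-0.023, 0.148, 0.012], "rotation": [0, 0, 0], "hand": -0.1}, {"delta_pos": [-0.025, 0.158, 0.01], "rotation": [0, 0, 0], "hand": -0.1}, {"delta_pos": [-0.027, 0.168, 0.008], "rotation": [0, 0, 0], "hand": -0.1}, {"delta_pos": [-0.028, 0.178, 0.006], "rotation": [0, 0, 0], "hand": -0.1}, {"delta_pos": [-0.03, 0.188, 0.004], "rotation": [0, 0, 0], "hand": -0.1}, {"delta_pos": [-0.031, 0.198, 0], "rotation": [0, 0, 0], "hand": -0.1}]}}

```text
t: 17.4
tcp_pos: [0.5584, 0.059, 0.0541]
tool_rot: [0.643, 0.751, 0.096, -0.112]
ft_force: [1.3, -2.6, 0.9]
width: 0.0397
finger_force: 1.3
```

```bash
python3 - <<'E'
from h import *
s=arm.observe(); p=s["tcp_pos"]; print(s["t"],p,tr(p),s["ft_force"])
b=viewer.grab_frame("scene")[130:300,130:360,::-1]; c=viewer.grab_frame("wrist")[:,:,::-1]
b=cv2.resize(b,(520,384)); cv2.imwrite("pics/s6.png",cv2.resize(np.hstack([b,c]),(800,298)))
E
```

```text
17.4 [0.55844977 0.05900819 0.05412836] [ 0.06640997 -0.00261961] [ 1.26717896 -2.61545867  0.88880942]
```

View pics/s6.png

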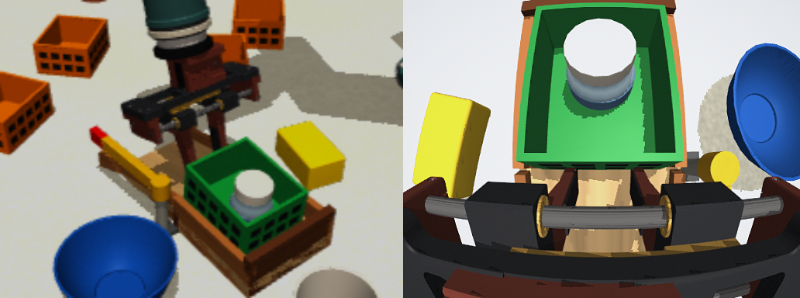

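>>> {"method": "move_arm", "body": {"plan": [{"delta_pos": [-0.001, 0.007, -0.002], "rotation": [0, 0, 0], "hand": -0.1}, {"delta_pos": [-0.002, 0.013, -0.004], "rotation": [0, 0, 0], "hand": -0.1}, {"delta_pos": [-0.003, 0.02, -0.006], "rotation": [0, 0, 0], "hand": -0.1}, {"delta_pos": [-0.004, 0.026, -0.008], "rotation": [0, 0, 0], "hand": -0.1}, {"delta_pos": [-0.005, 0.033, -0.01], "rotation": [0, 0, 0], "hand": -0.1}, {"delta_pos": [-0.006, 0.04, -0.01], "rotation": [0, 0, 0], "hand": -0.1}, {"delta_pos": [-0.007, 0.046, -0.01], "rotation": [0, 0, 0], "hand": -0.1}, {"delta_pos": [-0.007, 0.046, -0.01], "rotation": [0, 0, 0], "hand": -0.1}]}}

```text
t: 18.5
tcp_pos: [0.5558, 0.073, 0.0509]
tool_rot: [0.643, 0.751, 0.096, -0.113]
ft_force: [0.9, -0.0, -0.6]
width: 0.0395
finger_force: 0.4
```

```bash
python3 - <<'E'
from h import *
s=arm.observe(); p=s["tcp_pos"]; print(s["t"],p,tr(p),s["ft_force"])
b=viewer.grab_frame("scene")[150:300,180:360,::-1]; c=viewer.grab_frame("wrist")[:,:,::-1]
b=cv2.resize(b,(460,384)); cv2.imwrite("pics/s7.png",cv2.resize(np.hstack([b,c]),(800,316)))
E
```

```text
18.5 [0.55577808 0.07304358 0.05091586] [ 0.08069016 -0.00216535] [ 0.89376662 -0.0469718  -0.63993204]
```

View pics/s7.png

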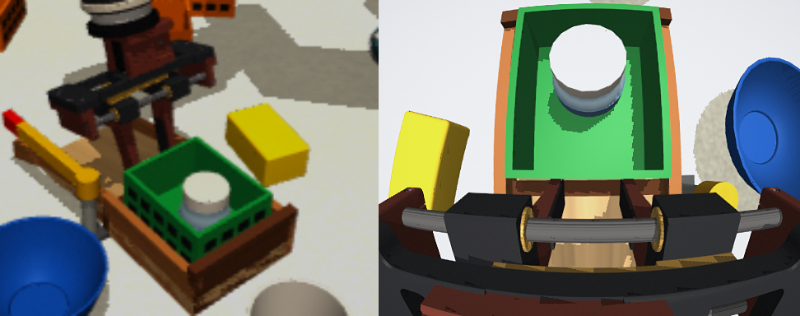

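>>> {"method": "move_arm", "body": {"plan": [{"delta_pos": [0.008, -0.05, 0], "rotation": [0, 0, 0], "hand": -0.1}, {"delta_pos": [0.016, -0.1, 0], "rotation": [0, 0, 0], "hand": -0.1}, {"delta_pos": [0.016, -0.1, 0.17], "rotation": [0, 0, 0], "hand": -1}, {"delta_pos": [0.016, -0.1, 0.34], "rotation": [-0.0933, -0.0147, 0], "hand": -1}, {"delta_pos": [0.24, -0.23, 0.34], "rotation": [-0.0933, -0.0147, 0], "hand": -1}, {"delta_pos": [0.459, -0.355, 0.34], "rotation": [-0.0933, -0.0147, 0], "hand": -1}, {"delta_pos": [0.459, -0.355, 0.34], "rotation": [-0.0933, -0.0147, 0], "hand": -1}, {"delta_pos": [0.459, -0.355, 0.34], "rotation": [-0.0933, -0.0147, 0], "hand": -1}]}}

```text
t: 19.6
tcp_pos: [0.6955, -0.0361, 0.1527]
tool_rot: [0.651, 0.759, 0.0, 0.0]
ft_force: [0.1, -0.7, -0.7]
width: 0.0004
finger_force: 0.0
```

```bash
python3 - <<'E'
from h import *
s=arm.observe(); p=s["tcp_pos"]; print(s["t"],p,tr(p),s["ft_force"],s["tool_rot"])
a=viewer.grab_frame("top"); hsv=cv2.cvtColor(a,cv2.COLOR_RGB2HSV)
m=cv2.inRange(hsv,(45,120,30),(80,255,255)); m[:, :150]=0;m[:100]=0;m[240:]=0;m[:,280:]=0
cn=max(cv2.findContours(m,cv2.RETR_EXTERNAL,cv2.CHAIN_APPROX_NONE)[0],key=cv2.contourArea)
w=np.array([tr(unproj("top",(p[0][1],p[0][0]),.084)) for p in cn],np.float32)
print(cv2.minAreaRect(w),w.min(0),w.max(0))
b=viewer.grab_frame("scene")[150:300,180:360,::-1]
b=cv2.resize(b,(460,384)); a=cv2.resize(a[110:230,160:320,::-1],(512,384)); cv2.imwrite("pics/s8.png",cv2.resize(np.hstack([b,a]),(800,316)))
E
```

```text
19.6 [ 0.69548518 -0.03613317  0.15268628] [-0.04890359 -0.12317401] [ 0.06415863 -0.70680682 -0.73105079] [6.51092733e-01 7.58998093e-01 8.49168516e-05 3.75393228e-04]
((0.20155921578407288, -0.019530784338712692), (0.06524936854839325, 0.025238554924726486), 84.518310546875) [ 0.1858811  -0.05105117] [0.21231048 0.01253571]
```

View pics/s8.png

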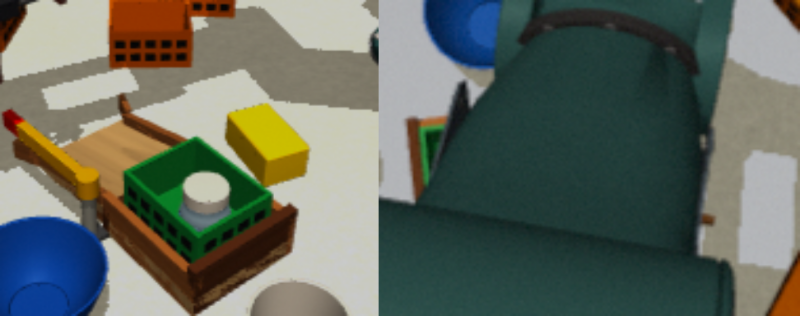

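>>> {"method": "move_arm", "body": {"plan": [{"delta_pos": [0, 0, -0.15], "rotation": [0, 0, 0], "hand": -1}, {"delta_pos": [0, 0, -0.3], "rotation": [0, 0, 0], "hand": -1}, {"delta_pos": [0, 0, -0.3], "rotation": [0, 0, 0], "hand": -1}]}}

```text
t: 20.08
tcp_pos: [0.6889, -0.0328, 0.0595]
tool_rot: [0.65, 0.76, -0.002, -0.004]
ft_force: [-0.6, -0.1, 0.4]
width: 0.0007
finger_force: 0.0
```

```bash
python3 - <<'E'
from h import *
p=arm.observe()["tcp_pos"]; print(p)
for th in list(np.linspace(1.6,0,17))+[-.03]:
    c,s=np.cos(th),np.sin(th); d=6e-3+.010*c+.0135*s; r=.12
    q=tw(.074-r*s-d*c,-.086+r*c-d*s); print(round(th,2),((q-p[:2])/.3).round(3).tolist())
E
```

```text
[ 0.68894506 -0.03281136  0.05953334]
1.6 [-0.028, -0.007]
1.5 [-0.063, -0.018]
1.4 [-0.1, -0.027]
1.3 [-0.138, -0.031]
1.2 [-0.177, -0.032]
1.1 [-0.217, -0.029]
1.0 [-0.256, -0.022]
0.9 [-0.295, -0.011]
0.8 [-0.333, 0.004]
0.7 [-0.37, 0.023]
0.6 [-0.405, 0.047]
0.5 [-0.438, 0.074]
0.4 [-0.468, 0.105]
0.3 [-0.495, 0.14]
0.2 [-0.518, 0.177]
0.1 [-0.537, 0.217]
0.0 [-0.551, 0.259]
-0.03 [-0.555, 0.272]
```

>>> {"method": "move_arm", "body": {"plan": [{"delta_pos": [-0.028, -0.007, 0], "rotation": [0, 0, 0], "hand": -1}, {"delta_pos": [-0.063, -0.018, 0], "rotation": [0, 0, 0], "hand": -1}, {"delta_pos": [-0.1, -0.027, 0], "rotation": [0, 0, 0], "hand": -1}, {"delta_pos": [-0.138, -0.031, 0], "rotation": [0, 0, 0], "hand": -1}, {"delta_pos": [-0.177, -0.032, 0], "rotation": [0, 0, 0], "hand": -1}, {"delta_pos": [-0.217, -0.029, 0], "rotation": [0, 0, 0], "hand": -1}, {"delta_pos": [-0.256, -0.022, 0], "rotation": [0, 0, 0], "hand": -1}, {"delta_pos": [-0.295, -0.011, 0], "rotation": [0, 0, 0], "hand": -1}, {"delta_pos": [-0.333, 0.004, 0], "rotation": [0, 0, 0], "hand": -1}, {"delta_pos": [-0.37, 0.023, 0], "rotation": [0, 0, 0], "hand": -1}, {"delta_pos": [-0.405, 0.047, 0], "rotation": [0, 0, 0], "hand": -1}, {"delta_pos": [-0.438, 0.074, 0], "rotation": [0, 0, 0], "hand": -1}, {"delta_pos": [-0.468, 0.105, 0], "rotation": [0, 0, 0], "hand": -1}, {"delta_pos": [-0.495, 0.14, 0], "rotation": [0, 0, 0], "hand": -1}, {"delta_pos": [-0.518, 0.177, 0], "rotation": [0, 0, 0], "hand": -1}, {"delta_pos": [-0.518, 0.177, 0], "rotation": [0, 0, 0], "hand": -1}]}}

```text
t: 22.08
tcp_pos: [0.5373, 0.0203, 0.0629]
tool_rot: [0.65, 0.76, -0.0, -0.001]
ft_force: [-0.6, -0.3, 0.1]
width: 0.0002
finger_force: 0.0
```

```bash
python3 - <<'E'
from h import *
s=arm.observe();p=s["tcp_pos"]; print(p,tr(p),s["ft_force"])
for th in (.2,.1,0,-.03):
    c,s=np.cos(th),np.sin(th); d=6e-3+.010*c+.0135*s; r=.12
    q=tw(.074-r*s-d*c,-.086+r*c-d*s); print(round(th,2),((q-p[:2])/.3).round(3).tolist())
E
```

```text
[0.53732163 0.02033932 0.06287444] [0.03150147 0.02427046] [-0.56830291 -0.32048948  0.11514064]
0.2 [-0.012, -0.0]
0.1 [-0.031, 0.04]
0 [-0.046, 0.082]
-0.03 [-0.049, 0.095]
```

>>> {"method": "move_arm", "body": {"plan": [{"delta_pos": [-0.02, 0.02, 0], "rotation": [0, 0, 0], "hand": -1}, {"delta_pos": [-0.031, 0.04, 0], "rotation": [0, 0, 0], "hand": -1}, {"delta_pos": [-0.039, 0.061, 0], "rotation": [0, 0, 0], "hand": -1}, {"delta_pos": [-0.046, 0.082, 0], "rotation": [0, 0, 0], "hand": -1}, {"delta_pos": [-0.048, 0.09, 0], "rotation": [0, 0, 0], "hand": -1}, {"delta_pos": [-0.048, 0.09, 0], "rotation": [0, 0, 0], "hand": -1}]}}

```text
t: 22.82
tcp_pos: [0.5244, 0.0451, 0.0631]
tool_rot: [0.65, 0.76, -0.001, 0.001]
ft_force: [0.7, -7.3, -1.4]
width: 0.0005
finger_force: 3.5
```

```bash
python3 - <<'E'
from h import *
s=arm.observe();p=s["tcp_pos"]; print(p,tr(p),s["ft_force"])
a=viewer.grab_frame("scene"); hsv=cv2.cvtColor(a,cv2.COLOR_RGB2HSV)
r=cv2.inRange(hsv,(0,180,90),(4,255,255)); n,_,st,ce=cv2.connectedComponentsWithStats(r)
print([(st[i][4],ce[i].round().tolist()) for i in range(1,n) if st[i][4]>8])
for th in (0,.1,.2): print(th,[round(float(x)) for x in proj("scene",[*tw(.074-.14*np.sin(th),-.086+.14*np.cos(th)),.075])])
E
```

```text
[0.52439328 0.04509856 0.06308124] [0.05797142 0.033187  ] [ 0.68927007 -7.32771    -1.42200879]
[(np.int32(89), [203.0, 76.0]), (np.int32(67), [270.0, 211.0])]
0 [213, 269]
0.1 [210, 265]
0.2 [208, 261]
```

The bar is at its stop: the push force is 7 N and the red end shows at row 211, column 270, against a predicted (213, 269) for shut. Next I'll back off and lift clear.

>>> {"method": "move_arm", "body": {"plan": [{"delta_pos": [0.006, -0.04, 0], "rotation": [0, 0, 0], "hand": -1}, {"delta_pos": [0.016, -0.1, 0], "rotation": [0, 0, 0], "hand": -1}, {"delta_pos": [0.016, -0.1, 0.2], "rotation": [0, 0, 0], "hand": -1}, {"delta_pos": [0.016, -0.1, 0.4], "rotation": [0, 0, 0], "hand": -1}, {"delta_pos": [0.016, -0.5, 0.6], "rotation": [0, 0, 0], "hand": -1}, {"delta_pos": [0.016, -0.8, 0.6], "rotation": [0, 0, 0], "hand": -1}, {"delta_pos": [0.016, -0.8, 0.6], "rotation": [0, 0, 0], "hand": -1}, {"delta_pos": [0.016, -0.8, 0.6], "rotation": [0, 0, 0], "hand": -1}]}}

```text
t: 23.88
tcp_pos: [0.5287, -0.1979, 0.2439]
tool_rot: [0.651, 0.759, -0.0, 0.001]
ft_force: [0.5, 1.6, 0.6]
width: 0.0004
finger_force: 0.0
```

```bash
python3 - <<'E'
from h import *
s=arm.observe(); print(s["t"],s["tcp_pos"],s["ft_force"])
a=viewer.grab_frame("scene"); hsv=cv2.cvtColor(a,cv2.COLOR_RGB2HSV)
r=cv2.inRange(hsv,(0,180,90),(4,255,255)); n,_,st,ce=cv2.connectedComponentsWithStats(r)
print([(st[i][4],ce[i].round().tolist()) for i in range(1,n) if st[i][4]>8])
a=viewer.grab_frame("top"); hsv=cv2.cvtColor(a,cv2.COLOR_RGB2HSV)
m=cv2.inRange(hsv,(45,120,30),(80,255,255)); m[:,:150]=0;m[:100]=0;m[240:]=0;m[:,280:]=0
w=np.array([tr(unproj("top",p,.084)) for p in np.argwhere(m)],np.float32)
print("crate",w.min(0),w.max(0),cv2.minAreaRect(w))
for q in ("jar_mid","bowl","pot","block"): print(q,[(d["pixel"],round(d["confidence"],2)) for d in viewer.search_frame(q,"top")[:2]])
j=viewer.search_frame("jar_mid","top"); 
if j: print("jar ramp",tr(unproj("top",j[0]["pixel"],.085)))
E
```

```text
23.875 [ 0.52870025 -0.19785097  0.24394897] [0.4829645  1.5532689  0.62278069]
[(np.int32(61), [270.0, 211.0])]
crate [-0.03377843 -0.05105117] [0.21231048 0.1971108 ] ((0.07329179346561432, 0.04749557375907898), (0.14540141820907593, 0.3380138874053955), 58.86454772949219)
jar_mid [([174.2, 197.5], 0.75), ([172.6, 241.2], 0.48)]
bowl [([113.0, 202.1], 0.6)]
pot [([165.7, 133.1], 0.88)]
block [([228.8, 224.5], 0.56)]
jar ramp [0.15326828 0.00310754]
```

```bash
python3 -c "
from bench import job; print(job.hand_in())"
```

```text
the job is handed in; nothing more can be done
None
```

The job is handed in: by the cameras the crate is seated in the bay, the jar looks upright in it, the bar is at its stop and the bowl, pot and block have not moved; no verdict came back, and I viewed 11 pictures, one over the limit of 10.

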